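Drag the punnet of mosaic pieces to the tape line

TASK

Of the two clear lidded punnets nearest to you, standing side by side, take the one filled with grey mosaic pieces: reach over it, hook your fingertips down behind its far rim and drag it towards you, flat on the table, until its near edge lies over the middle of the strip of masking tape by the table's front edge, roughly square to the strip. Then let go of it, and leave the empty punnet beside it where it stands.

Things in the scene. Friction and masses are not known exactly. Their poses are not given: they have to be found in the camera images.
- stone_punnet: closed clear plastic punnet of grey mosaic pieces, loose, 0.13 to 0.22 kg, lid stays shut; 122 (x) by 133 (y) by 59 mm high. Origin: centre of underside; x points to its far side (within 10 deg of away from the robot at the start), z up. Far rim: straight, 60 mm from the origin along +x, sticks out furthest 34 to 59 mm above the table. Table behind is clear for 60 mm
- near_rim (a point): middle of the near rim (robot's side) of the punnet of grey pieces: 60 mm from the punnet's origin along its -x, 40 mm above its underside
- tape_strip: strip of masking tape stuck flat on the table along its front edge, light tan, 25 mm wide (x) by 400 mm long (y), below 1 mm thick, cannot move or obstruct; origin at its centre, x across the strip away from the robot, y along it
- empty_punnet: the other clear punnet, closed and empty, loose, very light, to be left alone; 131 (x) by 152 (y) by 53 mm high in its own axes, but turned a quarter turn, so about 152 mm deep and 131 mm wide as seen from the robot. Origin: centre of underside. Stands left or right of the other punnet, at least 10 mm clear of it

How it is judged:
By the outcome, as a careful person would: the job done as asked, in the order asked, and still so for the second after the job is handed in, with the robot touching nothing.
It also fails if it takes over 34 s, if anything falls off the work surface, if the arm or the gripper's body presses on something with over 40 N, if the wrist force passes 120 N, or if a joint passes its speed limit or range.

ROBOT

A 6-joint arm with a two-finger parallel gripper is mounted at the origin on a cart in front of the work surface, level with it; the furniture and walls round the work are solid. World frame = base frame: x ahead of the robot, y to its left, z up, the work surface at z = 0. Lengths are in mm, angles in degrees, forces in N, time in s.
With the tool pointing down it reaches from about 425 to 950 mm from the base axis. Payload 3.5 kg.
Tool frame: the origin (TCP) lies between the finger pads; the fingertips stand ctrl.tips_ahead ahead of it and the grasp point (between the pads) lies 8 mm behind it (ctrl.tips_ahead is the distance from the TCP to the fingertips, in mm); z points along the fingers, y is the line along which they close (so a half turn about z gives the same grasp; the last joint's range is limited). The gripper opens to 85 mm and grips with 20 to 120 N. Pads are 22 mm wide; open, the fingers measure 114 mm over their backs; the gripper's body (76 mm by 85 mm) begins 54 mm behind the grasp point. The pads swing forward as they close: fully open they stand 13 mm farther back than shut.
Start: joints at [68.468, 16.404, 90.338, -0, 73.258, -8.594], TCP at [151.087, 657.859, 242.325] pointing down, gripper open.
Joint ranges: [-158.93, 158.93], [-51.34, 127.21], [12.03, 142.37], [-87.48, 267.48], [13.55, 161.25], [-162.69, 162.69]. Speed limits (degrees/s): [159.86, 159.86, 180, 180, 180, 180].

INTERFACE

Orientations are given as a 3x3 rotation matrix whose columns are the frame's x, y, z axes.
In Python, from workcell import monitor, optics, job, ctrl gives the robot as it stands. The module is installed in compiled form; this text tells all that it offers.
- The arm moves only by the tool apply_moves, never from a script. Its argument "motion" is a list that holds one entry, the list of rows, each a list of 7 numbers: the turn, a rotation vector about the tool's x, y, z in degrees, then the shift along the tool's x, y, z in m, then the finger opening in m, from 0 to 0.0854. In form: [[[ax, ay, az, dx, dy, dz, hand], ...]]. A call has exactly 8 rows; each row is the pose to reach, as a shift and turn from the pose commanded when the call began, along the tool's axes at that moment; what a row does not reach only later rows make up. A row lasts 1/10 s, in which the tool goes at most 50 mm and 8.59 degrees, less where a joint would pass 70% of its speed; a pose out of reach is approached as far as the arm can. A call with a gripper value outside its range is refused whole. The fingers move at their own pace and stop on an object; "squeeze" is the grip in N (left out, the last holds). Time passes only in rows, so rows that repeat a pose let the fingers close, or fill a call up. It gives the time, the measured TCP pose, the force, the opening and the grip force at its end, in the units of the state.
- monitor.sense(): the state, without advancing time (a new reading comes with each control period).
- optics.grab_frame(name): name is "side" or "top"; returns the picture (384x512x3 uint8, red, green, blue); there is no depth.
- optics.camera_params(name): a dict with "mtx" (3x3 intrinsics, pixels), "dist" ([k1, k2, p1, p2, k3] as OpenCV has them; the pictures are not rectified), "rvec" (rotation vector, rad) and "tvec" (3), from world to camera coordinates, as OpenCV has them. Camera axes: x right, y down, z forward; pixel columns grow to the right and rows downward; lengths in mm; the calibration is good to about 2 mm. A picture is of the moment at which its call begins. camera_params takes no time and is no camera call.
- job.sign_off(): hands the job in; it is judged then, once.
The state is a dict: "clock": time; "q": joint angles; "joint_velocities": joint speeds; "joint_torque": joint torques, N m; "position": TCP position; "ee_rot": TCP orientation; "wrist_force": force on the tool from outside, world axes, zero at the start; "ft_torque": the same for the moment, N m; "opening": finger opening in mm; "grasp_force": force on a finger pad.
Only numpy, scipy, OpenCV 4.12 (cv2) and the standard library are available. Lean on these libraries where they do the work, as an engineer would, in place of code of your own. Each camera call takes 0.05 s, during which the arm holds its last target. There are 200 camera calls.

## Working session

There is one attempt and no reset: what is moved stays moved. The work goes in short steps, Python scripts to look and compute and a tool call to move; the robot and the scene stay as the last step left them, time stands still between calls to the robot, and variables do not carry over. Pictures are saved under pics/ and viewed, at most 10 in all, crops included, and the job is handed in when it is done.

Besides the shell and the picture viewer there is one more tool, called after "Emit:" as a command line: name --argument value ..., lists and objects as JSON in quotes. apply_moves: Moves the arm, as the interface text tells. Its arguments: {"type":"object","properties":{"motion":{"type":"array"},"squeeze":{"type":"number"}},"required":["motion"]}

```bash
mkdir -p pics; cat > h.py <<'E'
import numpy as np, cv2
from workcell import monitor, optics, job, ctrl
def cam(n):
    p=optics.camera_params(n); return [np.array(p[k],float) for k in('mtx','dist','rvec','tvec')]
def ray(n,uv,z):
    K,d,r,t=cam(n); R=cv2.Rodrigues(r)[0]; t=t.reshape(3)
    u=cv2.undistortPoints(np.array(uv,float).reshape(-1,1,2),K,d).reshape(-1,2)
    D=np.c_[u,np.ones(len(u))]@R; C=-R.T@t
    return C+D*((z-C[2])/D[:,2])[:,None]
def proj(n,P):
    K,d,r,t=cam(n); return cv2.projectPoints(np.array(P,float).reshape(-1,1,3),r,t,K,d)[0].reshape(-1,2)
E
python3 - <<'E'
from h import *
for n in('top','side'):
    im=optics.grab_frame(n); cv2.imwrite(f'pics/{n}0.png',cv2.resize(im[...,::-1],(768,576)))
    np.save(f'{n}0.npy',im)
    K,d,r,t=cam(n);R=cv2.Rodrigues(r)[0];print(n,-R.T@t.reshape(3),R[2])
s=monitor.sense();print(s['clock'],s['position'],s['ee_rot'],s['opening'],s['wrist_force'],ctrl.tips_ahead)
E
```

```text
top [ 394.89376201 -305.686751    918.16087918] [ 0.10312475  0.02292831 -0.99440413]
side [485.02883881 468.26930654 462.17669874] [ 0.01649776 -0.87820215 -0.47800503]
0.1 [150.8756574  657.31900729 241.06264443] [[-9.74609254e-01  2.23911014e-01 -8.12756826e-04]
 [ 2.23912227e-01  9.74607242e-01 -2.00957716e-03]
 [ 3.42152229e-04 -2.14053869e-03 -9.99997651e-01]] 85.49015452433224 [-0.07438021 -0.67993412 -0.36754401] 11.0
```

View pics/top0.png

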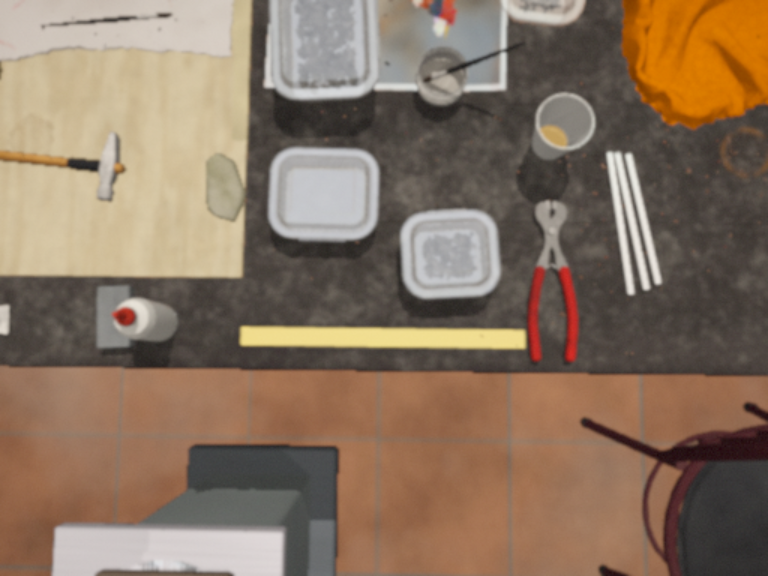

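View pics/side0.png

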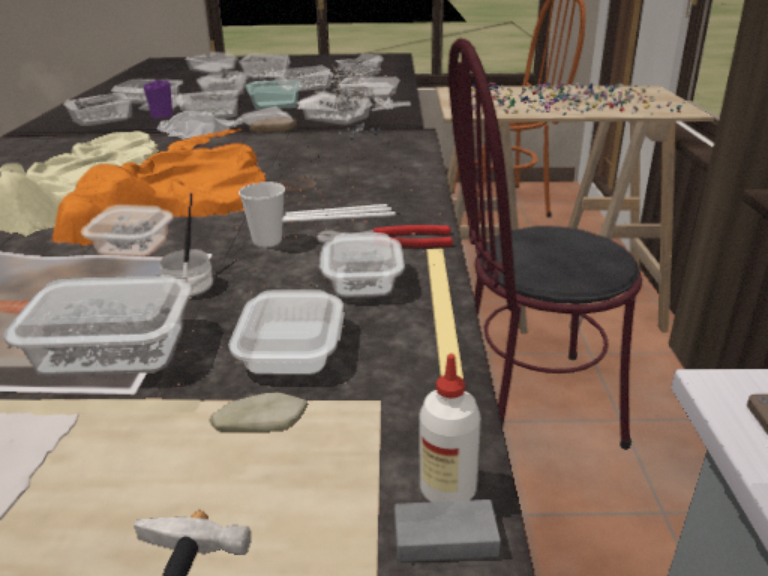

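The top view shows the stone punnet at about (450,254), the empty one at (325,195), the tape from (240,337) to (525,338), and the pliers at (552,280). I'll measure these next.

```bash
cat >> h.py <<'E'
def measure(im,c0=None):
    out={}
    hsv=cv2.cvtColor(im,cv2.COLOR_RGB2HSV)
    m=cv2.inRange(hsv,(20,60,150),(35,200,255)); m[:int(200)]=0
    c=max(cv2.findContours(m,0,1)[0],key=cv2.contourArea); b=cv2.boxPoints(cv2.minAreaRect(c)); out['tape']=ray('top',b,0)
    g=cv2.inRange(hsv,(95,10,112),(130,90,255)) 
    g=cv2.morphologyEx(g,cv2.MORPH_CLOSE,np.ones((3,3)))
    out['lids']=[c for c in cv2.findContours(g,0,1)[0] if 1500<cv2.contourArea(c)<6000]
    return out
E
python3 - <<'E'
from h import *
im=np.load('top0.npy'); hsv=cv2.cvtColor(im,cv2.COLOR_RGB2HSV)
for p in[(145,300),(155,300),(170,270),(170,300),(195,300),(201,300),(170,340)]: print(p,im[p],hsv[p])
o=measure(im);print(o['tape'].round(1))
for c in o['lids']:
    r=cv2.minAreaRect(c); print('px',r); P=ray('top',cv2.boxPoints(r),45); print(P.round(1),P.mean(0).round(1),[np.linalg.norm(P[i]-P[i-1]).round(1) for i in(1,2)])
v=cv2.resize(im[125:245,150:370],None,fx=3.5,fy=3.5,interpolation=0)[...,::-1].copy()
for c in o['lids']: cv2.drawContours(v,[((c-[150,125])*3.5).astype(int)],-1,(0,0,255),1)
cv2.imwrite('pics/m0.png',v)
E
```

```text
(145, 300) [187 188 189] [105   3 189]
(155, 300) [197 198 201] [113   5 201]
(170, 270) [198 199 200] [105   3 200]
(170, 300) [176 176 178] [120   3 178]
(195, 300) [198 199 199] [ 90   1 199]
(201, 300) [42 41 37] [24 30 42]
(170, 340) [83 77 69] [17 43 83]
[[ 401.3  -92.5    0. ]
 [ 430.2  -91.9    0. ]
 [ 430.  -494.9    0. ]
 [ 401.4 -494.3    0. ]]
```

View pics/m0.png

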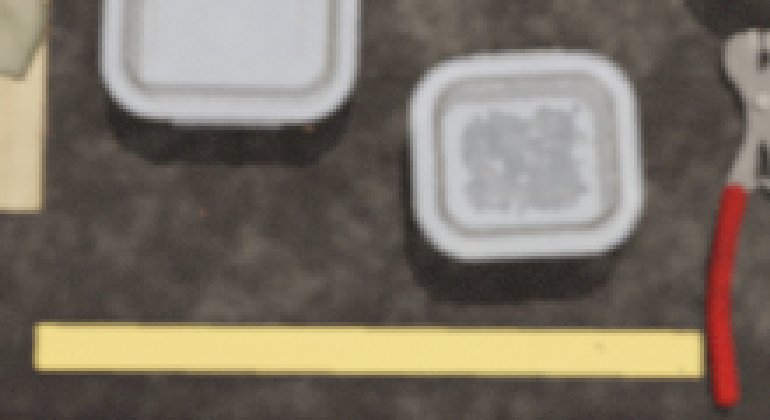

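The crop shows the stone punnet's lid, bright against the dark table, and the tape. A brightness mask should be enough.

```bash
sed -i 's/g=cv2.inRange.*/g=cv2.inRange(hsv,(0,0,120),(180,25,255)); g[:90]=0; g[235:]=0; g[:,:170]=0; g[:,350:]=0/' h.py
python3 - <<'E'
from h import *
im=np.load('top0.npy')
o=measure(im)
for c in o['lids']:
    r=cv2.minAreaRect(c); print('px',r,cv2.contourArea(c))
    for z in (40,47,55):
        P=ray('top',cv2.boxPoints(r),z); e=P[1]-P[0]; print(z,P[:,:2].round(1).tolist(),P.mean(0).round(1),[np.linalg.norm(P[i]-P[i-1]).round(1) for i in(1,2)],np.degrees(np.arctan2(e[1],e[0])).round(1))
# silhouette extents by mid-side fitting
    if r[0][0]>260:
        P=ray('top',c.reshape(-1,2),47)[:,:2]; m=P.mean(0)
        far=P[(abs(P[:,1]-m[1])<35)&(P[:,0]>m[0])]; near=P[(abs(P[:,1]-m[1])<35)&(P[:,0]<m[0])]
        for s in(far,near):
            k=np.polyfit(s[:,1]-m[1],s[:,0],1); print('edge x',k[1].round(1),'yaw',np.degrees(np.arctan(-k[0])).round(2))
# side view cross check: lid of stone punnet
im=np.load('side0.npy'); g=im.min(2); 
sat=im.max(2).astype(int)-g
mm=((g>105)&(sat<25)).astype(np.uint8); mm[:140]=0;mm[215:]=0;mm[:,:205]=0;mm[:,285:]=0
cs=max(cv2.findContours(mm,0,1)[0],key=cv2.contourArea); print('side bbox',cv2.boundingRect(cs))
print(proj('side',[[436,-380,47],[556,-380,47],[496,-310,47],[496,-446,47]]).round(0).tolist())
q=monitor.sense()['q']; print(q)
E
```

```text
px ((299.94390869140625, 168.3778076171875), (59.17607879638672, 66.96634674072266), 87.1375961303711) 3513.5
40 [[588.0, -313.6], [596.1, -451.2], [474.0, -456.3], [465.8, -320.7]] [ 531.  -385.5   40. ] [np.float64(137.8), np.float64(122.2)] -86.6
47 [[586.5, -313.5], [594.5, -450.0], [473.4, -455.1], [465.2, -320.6]] [ 529.9 -384.8   47. ] [np.float64(136.7), np.float64(121.2)] -86.6
55 [[584.7, -313.5], [592.7, -448.7], [472.7, -453.7], [464.5, -320.5]] [ 528.7 -384.1   55. ] [np.float64(135.5), np.float64(120.1)] -86.6
edge x 589.3 yaw 3.38
edge x 470.1 yaw 3.08
px ((215.5, 129.0), (62.0, 73.0), 90.0) 4159.0
40 [[677.3, -132.6], [678.1, -285.6], [547.0, -287.2], [545.7, -136.6]] [ 612.  -210.5   40. ] [np.float64(153.0), np.float64(131.0)] -89.7
47 [[675.0, -134.0], [675.8, -285.8], [545.8, -287.4], [544.5, -137.9]] [ 610.3 -211.3   47. ] [np.float64(151.8), np.float64(130.0)] -89.7
55 [[672.4, -135.6], [673.2, -286.0], [544.4, -287.5], [543.1, -139.5]] [ 608.3 -212.1   55. ] [np.float64(150.4), np.float64(128.8)] -89.7
side bbox (211, 154, 59, 43)
[[285.0, 169.0], [230.0, 169.0], [257.0, 184.0], [257.0, 156.0]]
[ 6.84679052e+01  1.64485090e+01  9.04166587e+01  1.10548015e-03
  7.32590286e+01 -8.59351316e+00]
```

```bash
cat >> h.py <<'E'
def go(x,y,z,yaw=180.):
    s=monitor.sense();R=np.array(s['ee_rot']);p=np.array(s['position'])
    a=np.radians(yaw);X=np.array([np.cos(a),np.sin(a),0]);Z=np.array([0,0,-1.]);T=np.c_[X,np.cross(Z,X),Z]
    print('pos',p.round(1),'F',np.round(s['wrist_force'],1),'t',s['clock'],'q',np.round(s['q'],0),'op',round(s['opening'],1))
    print('turn',np.degrees(cv2.Rodrigues(R.T@T)[0].ravel()).round(2),'shift m',(R.T@(np.array([x,y,z])-p)/1000).round(4))
E
python3 - <<'E'
from h import *
print('cup rim',ray('top',[[x/1.5,y/1.5] for x,y in[(533,120),(595,120),(564,152)]],85).round(0).tolist(),'base',ray('top',[[548/1.5,158/1.5]],0).round(0))
go(480,330,240)
E
```

```text
cup rim [[701.0, -491.0, 85.0], [702.0, -572.0, 85.0], [658.0, -531.0, 85.0]] base [[ 676. -530.    0.]]
pos [150.9 657.3 241.1] F [-0.1 -0.7 -0.4] t 0.1 q [68. 16. 90.  0. 73. -9.] op 85.5
turn [ -0.12  -0.03 -12.94] shift m [-0.3941 -0.2453  0.0015]
```

Emit:
apply_moves --motion '[[[0,0,-2,-0.042,-0.026,0,0.05],[0,0,-4,-0.084,-0.052,0,0.05],[0,0,-6,-0.126,-0.078,0,0.05],[0,0,-8,-0.168,-0.104,0,0.05],[0,0,-10,-0.21,-0.13,0,0.05],[0,0,-12,-0.252,-0.156,0,0.05],[0,0,-13,-0.294,-0.182,0,0.05],[0,0,-13,-0.33,-0.205,0,0.05]]]'

```text
clock: 0.9
position: [428.0, 382.1, 241.9]
ee_rot: [[-1.0, -0.001, -0.0], [-0.001, 1.0, -0.0], [0.0, -0.0, -1.0]]
wrist_force: [-0.2, 0.5, -0.5]
opening: 50.3
grasp_force: 0.0
```

```bash
python3 -c "
from h import *
go(620,-383,240)"
```

```text
pos [428.  382.1 241.9] F [-0.2  0.5 -0.5] t 0.9 q [ 32.   4. 105.  -0.  71. -58.] op 50.3
turn [-0.03 -0.02  0.04] shift m [-0.1915 -0.7652  0.0022]
```

Emit:
apply_moves --motion '[[[0,0,0,-0.018,-0.045,0,0.05],[0,0,0,-0.036,-0.09,0,0.05],[0,0,0,-0.054,-0.135,0,0.05],[0,0,0,-0.072,-0.18,0,0.05],[0,0,0,-0.09,-0.225,0,0.05],[0,0,0,-0.108,-0.27,0,0.05],[0,0,0,-0.126,-0.315,0,0.05],[0,0,0,-0.144,-0.36,0,0.05]]]'

```text
clock: 1.7
position: [571.3, 22.4, 241.9]
ee_rot: [[-1.0, -0.001, -0.001], [-0.001, 1.0, 0.0], [0.001, 0.0, -1.0]]
wrist_force: [0.3, 1.3, 0.2]
opening: 49.7
grasp_force: 0.0
```

Emit:
apply_moves --motion '[[[0,0,0,-0.006,-0.048,0,0.05],[0,0,0,-0.012,-0.096,0,0.05],[0,0,0,-0.018,-0.144,0,0.05],[0,0,0,-0.024,-0.192,0,0.05],[0,0,0,-0.03,-0.24,0,0.05],[0,0,0,-0.036,-0.288,0,0.05],[0,0,0,-0.042,-0.336,0,0.05],[0,0,0,-0.047,-0.38,0,0.05]]]'

```text
clock: 2.5
position: [618.3, -357.7, 241.5]
ee_rot: [[-1.0, -0.0, -0.001], [-0.0, 1.0, 0.001], [0.001, 0.001, -1.0]]
wrist_force: [0.4, -0.6, -0.0]
opening: 50.2
grasp_force: 0.0
```

```bash
python3 -c "
from h import *
go(622,-383,24)"
```

```text
pos [ 618.3 -357.7  241.5] F [ 0.4 -0.6 -0. ] t 2.5 q [ -38.   21.   84.   -0.   75. -128.] op 50.2
turn [ 0.04 -0.05  0.03] shift m [-0.0039 -0.0254  0.2175]
```

Emit:
apply_moves --motion '[[[0,0,0,-0.004,-0.025,0.02,0.05],[0,0,0,-0.004,-0.025,0.06,0.05],[0,0,0,-0.004,-0.025,0.1,0.05],[0,0,0,-0.004,-0.025,0.135,0.05],[0,0,0,-0.004,-0.025,0.165,0.05],[0,0,0,-0.004,-0.025,0.19,0.05],[0,0,0,-0.004,-0.025,0.207,0.05],[0,0,0,-0.004,-0.025,0.217,0.05]]]'

```text
clock: 3.3
position: [621.7, -379.8, 22.8]
ee_rot: [[-1.0, -0.001, -0.003], [-0.001, 1.0, 0.002], [0.003, 0.002, -1.0]]
wrist_force: [0.1, -0.4, -0.4]
opening: 50.1
grasp_force: 0.0
```

```bash
python3 - <<'E'
from h import *
go(546,-383,24)
a=[cv2.resize(optics.grab_frame(n)[...,::-1][r,c],(400,300),interpolation=cv2.INTER_CUBIC) for n,r,c in(('top',slice(80,245),slice(170,390)),('side',slice(100,250),slice(140,340)))]
cv2.imwrite('pics/d1.png',np.hstack(a))
E
```

```text
pos [ 621.7 -379.8   22.8] F [ 0.1 -0.4 -0.4] t 3.3 q [ -39.   36.   88.   -0.   56. -129.] op 50.1
turn [ 0.12 -0.15  0.06] shift m [ 0.0757 -0.0031 -0.001 ]
```

View pics/d1.png

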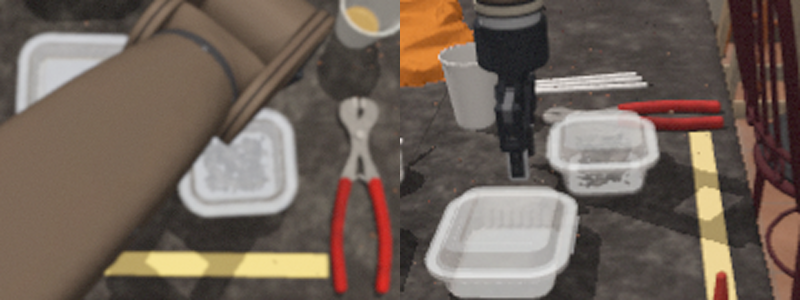

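The fingers are down behind the far rim, with about 15 mm to spare and clear of the empty punnet. I'll start the drag.

Emit:
apply_moves --motion '[[[0,0,0,0.004,0,0,0.05],[0,0,0,0.009,0,0,0.05],[0,0,0,0.014,0,0,0.05],[0,0,0,0.019,0,0,0.05],[0,0,0,0.024,0,0,0.05],[0,0,0,0.029,0,0,0.05],[0,0,0,0.034,0,0,0.05],[0,0,0,0.039,0,0,0.05]]]'

```text
clock: 4.2
position: [583.4, -380.7, 25.6]
ee_rot: [[-1.0, -0.001, 0.001], [-0.001, 1.0, -0.0], [-0.001, -0.0, -1.0]]
wrist_force: [0.9, -0.5, 1.0]
opening: 50.1
grasp_force: 0.5
```

Emit:
apply_moves --motion '[[[0,0,0,0.004,0,0,0.05],[0,0,0,0.008,0,0,0.05],[0,0,0,0.012,0,0,0.05],[0,0,0,0.016,0,0,0.05],[0,0,0,0.02,0,0,0.05],[0,0,0,0.023,0,0,0.05],[0,0,0,0.024,0,0,0.05],[0,0,0,0.024,0,0,0.05]]]'

```text
clock: 5.0
position: [559.2, -380.6, 25.1]
ee_rot: [[-1.0, -0.001, -0.001], [-0.001, 1.0, 0.0], [0.001, 0.0, -1.0]]
wrist_force: [-1.3, -0.3, -0.1]
opening: 49.8
grasp_force: 0.0
```

```bash
cat >> h.py <<'E'
def near():
    im=optics.grab_frame('top'); hsv=cv2.cvtColor(im,cv2.COLOR_RGB2HSV)
    # near rim: lowest bright grey row per column
    g=((hsv[...,1]<25)&(hsv[...,2]>120)).astype(np.uint8)
    g[:150]=0;g[240:]=0;g[:,262:]*=(np.arange(512)[262:]<345).astype(np.uint8);g[:,:262]=0
    c=max(cv2.findContours(g,0,1)[0],key=cv2.contourArea).reshape(-1,2)
    x,y,w,h=cv2.boundingRect(c); u=np.arange(x+int(.28*w),x+int(.72*w))
    v=np.array([c[abs(c[:,0]-a)<=1][:,1].max() for a in u])
    P=ray('top',np.c_[u,v],47); k=np.polyfit(P[:,1]-P[:,1].mean(),P[:,0],1)
    print('bbox',x,y,w,h,'near x',k[1].round(1),'ymean',P[:,1].mean().round(1),'yaw',np.degrees(np.arctan(-k[0])).round(2))
    return im
E
python3 - <<'E'
from h import *
go(547,-383,24)
im=near()
a=[cv2.resize(f[...,::-1][r,c],(400,300),interpolation=cv2.INTER_CUBIC) for f,r,c in((im,slice(80,245),slice(170,390)),(optics.grab_frame('side'),slice(100,250),slice(140,340)))]
cv2.imwrite('pics/d2.png',np.hstack(a))
E
```

```text
pos [ 559.2 -380.6   25.1] F [-1.3 -0.3 -0.1] t 5.0 q [ -43.   30.   97.   -0.   53. -133.] op 49.8
turn [ 0.02 -0.04  0.06] shift m [ 0.0122 -0.0024  0.0011]
bbox 272 168 60 51 near x 428.9 ymean -387.1 yaw 0.67
```

View pics/d2.png

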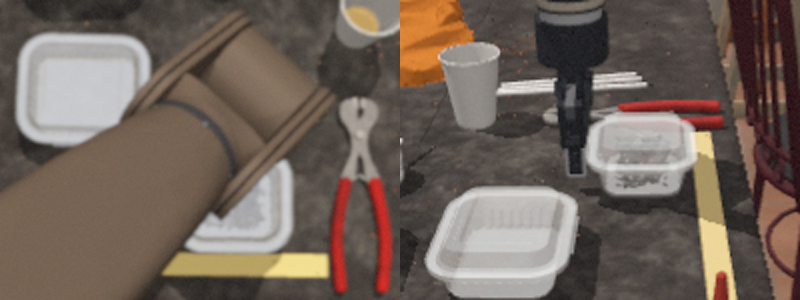

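The punnet is now square to the strip (0.7°), with its near rim at x≈429. It needs another 13 mm.

Emit:
apply_moves --motion '[[[0,0,0,0.003,0,0,0.05],[0,0,0,0.006,0,0,0.05],[0,0,0,0.009,0,0,0.05],[0,0,0,0.011,0,0,0.05],[0,0,0,0.012,0,0,0.05],[0,0,0,0.013,0,0,0.05],[0,0,0,0.013,0,0,0.05],[0,0,0,0.013,0,0,0.05]]]'

```text
clock: 5.9
position: [546.6, -380.7, 25.3]
ee_rot: [[-1.0, -0.001, -0.0], [-0.001, 1.0, 0.0], [0.0, 0.0, -1.0]]
wrist_force: [0.7, -0.4, 0.2]
opening: 49.9
grasp_force: 0.2
```

```bash
python3 - <<'E'
from h import *
go(566,-383,24); near()
E
```

```text
pos [ 546.6 -380.7   25.3] F [ 0.7 -0.4  0.2] t 5.9 q [ -44.   29.   98.   -0.   53. -134.] op 49.9
turn [ 0.   -0.01  0.06] shift m [-0.0194 -0.0023  0.0013]
bbox 274 175 58 50 near x 418.1 ymean -389.1 yaw -1.39
```

Near enough to check properly: I'll back off, lift clear and look without the arm in the way.

Emit:
apply_moves --motion '[[[0,0,0,-0.004,0,0,0.05],[0,0,0,-0.01,0,0,0.05],[0,0,0,-0.017,0,0,0.05],[0,0,0,-0.022,0,0,0.05],[0,0,0,-0.024,0,-0.02,0.05],[0,0,0,-0.024,0,-0.06,0.05],[0,0,0,-0.024,0,-0.1,0.05],[0,0,0,-0.024,0,-0.14,0.05]]]'

```text
clock: 6.75
position: [570.9, -380.4, 166.6]
ee_rot: [[-1.0, -0.001, -0.0], [-0.001, 1.0, 0.0], [0.0, 0.0, -1.0]]
wrist_force: [1.4, -0.6, -0.1]
opening: 50.2
grasp_force: 0.0
```

Emit:
apply_moves --motion '[[[0,0,0,0,0.04,-0.02,0.05],[0,0,0,0,0.085,-0.04,0.05],[0,0,0,0,0.13,-0.06,0.05],[0,0,0,0,0.175,-0.06,0.05],[0,0,0,0,0.22,-0.06,0.05],[0,0,0,0,0.265,-0.06,0.05],[0,0,0,0,0.31,-0.06,0.05],[0,0,0,0,0.35,-0.06,0.05]]]'

```text
clock: 7.55
position: [570.2, -28.3, 225.7]
ee_rot: [[-1.0, -0.002, 0.001], [-0.002, 1.0, 0.0], [-0.001, 0.0, -1.0]]
wrist_force: [0.4, -0.3, -0.3]
opening: 50.4
grasp_force: 0.0
```

```bash
python3 - <<'E'
from h import *
go(570,-381,230); im=near()
print(measure(im)['tape'].round(1).tolist())
for c in measure(im)['lids']:
    P=ray('top',cv2.boxPoints(cv2.minAreaRect(c)),47);print(P[:,:2].round(1).tolist(),P.mean(0).round(1))
a=[cv2.resize(f[...,::-1][r,c],(400,300),interpolation=cv2.INTER_CUBIC) for f,r,c in((im,slice(80,245),slice(170,390)),(optics.grab_frame('side'),slice(100,250),slice(140,340)))]
cv2.imwrite('pics/d3.png',np.hstack(a))
E
```

```text
pos [570.2 -28.3 225.7] F [ 0.4 -0.3 -0.3] t 7.55 q [ -13.    4.  106.    0.   70. -103.] op 50.4
turn [0.   0.03 0.1 ] shift m [ 0.0009 -0.3527 -0.0043]
bbox 265 166 67 59 near x 417.8 ymean -380.1 yaw -2.18
[[401.3, -92.5, 0.0], [430.1, -91.9, 0.0], [429.8, -494.9, 0.0], [401.3, -494.3, 0.0]]
[[533.7, -314.0], [534.9, -447.8], [417.6, -447.0], [416.0, -315.0]] [ 475.6 -380.9   47. ]
[[675.0, -131.9], [675.8, -285.8], [545.8, -287.4], [544.5, -135.9]] [ 610.3 -210.2   47. ]
```

View pics/d3.png

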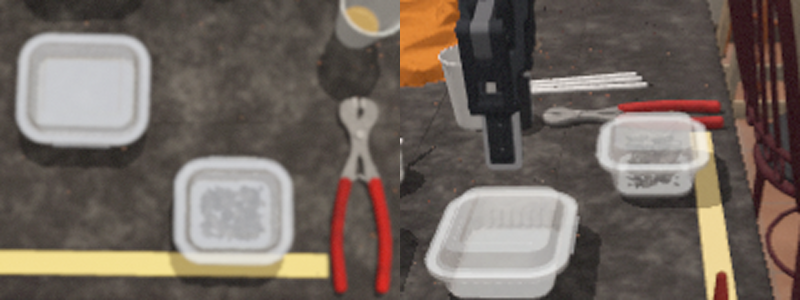

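The picture shows the punnet centred at x=475.6. That puts its near rim at about 415.6, against the tape's middle at 415.7, and it sits square. The empty punnet hasn't moved and the arm is clear.

```bash
python3 -c "
from h import *
print(job.sign_off())"
```

```text
the job is handed in; nothing more can be done
None
```

The punnet of grey pieces was dragged back and released with its near edge over the middle of the tape (within the roughly 2 mm camera calibration) and square to it, the empty punnet was left where it stood, and the job was handed in at about 8 s of the 34 s limit.

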